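# Change the profile blade in a jolley holder

### The arm

A 6-joint arm with a two-finger parallel gripper is mounted at the origin on the work surface. World frame = base frame: x ahead of the robot, y to its left, z up, the work surface at z = 0. Lengths are in mm, angles in rad, forces in N, time in s.
With the tool pointing down it reaches from about 350 to 875 mm from the base axis. Payload 4.2 kg.
Tool frame: the origin (TCP) lies at the very end of the fingers, on their centre line; the grasp point (between the pads) lies 19 mm behind it; z points along the fingers, y is the line along which they close (so a half turn about z gives the same grasp; the last joint's range is limited). The gripper opens to 85 mm and grips with 20 to 120 N. Pads are 22 mm wide; open, the fingers measure 114 mm over their backs; the gripper's body (76 mm by 85 mm) begins 54 mm behind the grasp point. The pads swing forward as they close: fully open they stand 13 mm farther back than shut.
Start: joints at [1.552, 0.385, 0.008, 0, -1.194, -0.259], TCP at [171.368, 601.026, 231.312] pointing down, gripper open.
Joint ranges: [-3.14, 3.14], [-1.21, 2.06], [-1.07, 1.41], [-3.16, 2.05], [-2.99, -0.16], [-3.1, 3.1]. Speed limits (rad/s): [2.79, 2.79, 3.14, 3.14, 3.14, 3.14].

### API

Orientations are given as a unit quaternion [x, y, z, w].
In Python, from bench import read_state, get_image, camera_model, job_done gives the robot as it stands.
- The arm moves only by the shell command python3 -m handwheel 'ROWS'. ROWS is JSON, a list of rows, each a list of 7 numbers: the shift along the tool's x, y, z in m, then the turn, a rotation vector about the tool's x, y, z in rad, then the gripper's target within -1 to 1 (fully open at 1, half-way at 0, shut at -1). In form: [[dx, dy, dz, wx, wy, wz, jaw], ...]. A call has 1 to 10 rows; each row is the pose to reach, as a shift and turn from the pose commanded when the call began, along the tool's axes at that moment; what a row does not reach only later rows make up. A row lasts 1/8 s, in which the tool goes at most 62.5 mm and 10.7 degrees, less where a joint would pass 70% of its speed; a pose out of reach is approached as far as the arm can. A call with a gripper value outside its range is refused whole. The fingers move at their own pace and stop on an object; the grip force is fixed at half the most. Time passes only in rows, so rows that repeat a pose let the fingers close. It gives the time, the measured TCP pose, the force, the opening and the grip force at its end, in the units of the state.
- read_state(): the state, without advancing time (a new reading comes with each control period).
- get_image(name): name is "scene" or "side" or "wrist"; returns (picture, depth): 384x512x3 uint8, blue, green, red; 384x512 float32, mm along the optical axis (not along the pixel's ray), 0 where there is no reading.
- camera_model(name): a dict with "K" (3x3 intrinsics, pixels), "rvec" (rotation vector, rad) and "tvec" (3), from world to camera coordinates, as OpenCV has them; the wrist camera has in their place "hand_eye" (4x4, takes a point from camera to tool coordinates, whose origin is the TCP and whose axes are the flange's). Camera axes: x right, y down, z forward; pixel columns grow to the right and rows downward; lengths in mm; the calibration is good to about 2 mm. A picture is of the moment at which its call begins: read the wrist's pose just before it. camera_model takes no time and is no camera call.
- job_done(): hands the job in; it is judged then, once.
The state is a dict: "clock": time; "joints": joint angles; "joint_vel": joint speeds; "joint_efforts": joint torques, N m; "position": TCP position; "ee_rot": TCP orientation; "contact_force": force on the tool from outside, world axes, zero at the start; "wrist_torque": the same for the moment, N m; "gripper_width": finger opening in mm; "grasp_force": force on a finger pad.
Only numpy, scipy, OpenCV 4.12 (cv2) and the standard library are available. Lean on these libraries where they do the work, as an engineer would, in place of code of your own. Each camera call takes 0.05 s, during which the arm holds its last target. There are 200 camera calls.

### The job

Change the profile in the jolley holder: swing the clamp bar open, take out the narrow-nosed foot profile and lay it flat in the wooden tray. Then slide the loose bowl profile on the board (the one with a round hollow in its side) into the holder, keeping it down on the board, until its notch is fully home on the pin, and swing the clamp bar shut over it. Set the old profile down without dropping it, and leave everything else where it is.

Things in the scene. Friction and masses are not known exactly. Their poses are not given: they have to be found in the camera images.
- holder: Aluminium holder at the end of a plywood board, fixed, one piece. Origin: on the table under the locating pin; +x = the way a profile slides in, +y its left. Board top and bed are one flat surface 12 mm above the table: bed x -60..+30, y -68..+68 mm; board x -400..-60, y -150..+150 mm. Behind the bed a block 30 mm high and a shank reach x = +73 mm.
- mouth (a point): Middle of the channel's mouth on the bed, at holder (-60, 0, 12) mm. The channel runs from here along the holder's +x to a back wall at x = +22 mm, between cheeks 6.5 mm high: inner faces at y = +-50 mm from x = -40 on, flared to about y = +-60 mm at the mouth.
- pin (a point): Foot of the locating pin, on its axis, on the bed (12 mm above the table). Steel pin 8 mm in diameter, 8.5 mm high, the only one in the channel. Axes as holder.
- clamp (a joint): Angle of the steel clamp bar across the channel: 0 rad = shut (as at first), growing as the knob swings up and over to the holder's right (-y); stop at 1.85. Stiff: 1 to 2 N at the knob, stays at any angle. Bar 22 mm wide (holder x -38..-16), 6 mm thick, 1 mm over a seated profile; a dog under it drops 5 mm into the profile's window (3 to 4 mm play), so it shuts only over a profile that is home.
- knob (a point): Centre of the black ball knob, 22 mm in diameter, at the free end of the clamp bar, 156 mm from the hinge axis along the bar and 8 mm above it when shut: holder (-27, +82, 32) mm then. A thin neck joins it to the bar; its sides along the holder's x are free.
- hinge (a point): On the clamp bar's hinge axis, at holder (-27, -74, 24) mm; the axis is parallel to the holder's x, a positive turn about +x opens. The ears beside it rise to 32 mm over the table.
- foot_profile: Old profile, seated under the clamp at the start: grey plate 6 mm thick, about 100 g, T-shaped. Origin: centre of its underside; +x to the notched end. Tang x -20..+60, y -48..+48 mm; nose x -60..-20, y -22..+22 mm (44 mm wide), projecting from the mouth over the board. Notch and window as on the bowl profile. With the clamp open it lifts straight up.
- bowl_profile: Profile to fit, loose on the board: plate 120 x 96 x 6 mm, about 100 g, too wide to grasp across. Origin: centre of its underside; +x to the notched end (roughly towards the holder), edges x +-60, y +-48 mm. Far end (x = -60) straight; left edge with a round hollow to 26 mm deep, x -55..-21; right edge straight. Window x +3..+23, y -14..+14 mm. Home: origin at holder (-40, 0, 12) mm, axes alike.
- bowl_notch (a point): Point on the bowl profile's underside at its (40, 0, 0) mm: lies on the pin's axis when the notch is fully home. The notch is cut into the +x end: 11 mm wide, 24 mm deep (bottom at x = +36), its mouth widened to 23 mm.
- tray: Fixed shallow wooden tray, empty, open on top: outside 160 (its x) x 180 (its y) x 22 mm, walls and floor 5 mm thick. Origin: centre of its underside.
- plate_profile: Bystander: a third grey profile of the same size, one corner cut away in a long shallow curve, lying on the table. Origin: centre of its underside.
- beaker: Bystander on the board: small open terracotta beaker, 48 mm in diameter, 48 mm high, origin centre of its underside.
- plug: Bystander on the board: white plaster plug, 46 mm in diameter at the foot, 44 mm high, narrowing upwards, origin centre of its underside.
- stick: Bystander: wooden modelling stick 190 mm long, 10 mm thick, lying on the table between the robot and the holder. Origin under its middle, x along it.
- cutter: Bystander: blue plastic craft cutter 140 mm long, 15 mm high, lying on the table off the board's free end. Origin under the handle's centre, x along it.
There are look-alikes about, which are no part of the job. Leave any blue or pink look-alike of the foot_profile alone.

How it is judged (in metres and radians):
On the way, in this order (a step that is already met when the one before it is completed fails the run):
1. clamp bar swung open by more than 1 rad (value of joint clamp above 1 rad), for 0.2 s.
2. foot profile lying flat in the tray, let go (x of foot_profile in the frame of tray between -0.045 and 0.045 m and y of foot_profile in the frame of tray between -0.045 and 0.045 m and height (world z) of foot_profile below 0.012 m and angle between foot_profile's own z axis and vertical below 0.1 rad and contact force between the fingers and foot_profile below 0.1 N), for 0.2 s.
3. bowl profile home: notch on the pin, square in the channel, flat on the bed (horizontal distance between bowl_notch and pin below 0.004 m and angle between the x axis of bowl_profile and the x axis of holder, either way round below 0.08 rad and height (world z) of bowl_profile below 0.0145 m and angle between bowl_profile's own z axis and vertical below 0.05 rad), for 0.2 s.
4. clamp bar shut over it (value of joint clamp below 0.04 rad), for 0.2 s.
At the end, for the whole second after the job is handed in: The clamp bar is shut (below 0.04 rad) over the bowl profile, whose notch is home on the pin (within 4 mm), square (0.08 rad) and flat on the bed; the foot profile lies flat on the tray's floor (its centre within 45 mm of the tray's centre along each side); both at rest (all of step 3 and value of joint clamp below 0.04 rad and x of foot_profile in the frame of tray between -0.045 and 0.045 m and y of foot_profile in the frame of tray between -0.045 and 0.045 m and height (world z) of foot_profile below 0.012 m and angle between foot_profile's own z axis and vertical below 0.1 rad and linear speed of each of bowl_profile, foot_profile below 0.02 m/s); the robot touches nothing.
It fails at once if the foot profile was dropped: moving fast in the air, out of the fingers, more than 50 mm over the table (height (world z) of foot_profile above 0.05 m and linear speed of foot_profile above 0.4 m/s and contact force between the fingers and foot_profile below 0.05 N).
It fails at once if a bystander was shoved more than 25 mm (distance of any of beaker, plug, plate_profile, stick, cutter from where it was at the start of the episode above 0.025 m).
It fails at once if the beaker or the plug was tipped over (angle between any of beaker, plug's own z axis and vertical above 0.6 rad).
It fails at once if the bowl profile was lifted off the board (more than 20 mm) instead of being slid (height (world z) of bowl_profile above 0.032 m).
It also fails if it takes over 72 s, if anything falls off the work surface, if the arm or the gripper's body presses on something with over 40 N, if the wrist force passes 120 N, or if a joint passes its speed limit or range.

## Working session

There is one attempt and no reset: what is moved stays moved. The work goes in short steps, Python scripts to look and compute and a shell command to move; the robot and the scene stay as the last step left them, time stands still between calls to the robot, and variables do not carry over. Pictures are saved under pics/ and viewed, at most 10 in all, crops included, and the job is handed in when it is done.

```bash
mkdir -p pics; ls
cat > h.py <<'E'
import numpy as np, cv2
from bench import *
from scipy.spatial.transform import Rotation as R
def cloud(name, d=None, st=None):
    if d is None:
        st=read_state(); im,d=get_image(name)
    m=camera_model(name);K=np.array(m["K"])
    v,u=np.mgrid[:d.shape[0],:d.shape[1]]
    P=np.stack([(u-K[0,2])*d/K[0,0],(v-K[1,2])*d/K[1,1],d],-1)
    if "hand_eye" in m:
        H=np.array(m["hand_eye"]);P=P@H[:3,:3].T+H[:3,3]
        P=P@R.from_quat(st["ee_rot"]).as_matrix().T+np.array(st["position"])
    else:
        Rm=cv2.Rodrigues(np.array(m["rvec"],float))[0];P=(P-np.array(m["tvec"]).ravel())@Rm
    P[d==0]=np.nan
    return P
E
python3 - <<'E'
from h import *
s=read_state();print(s)
for n in("scene","side"):
    im,d=get_image(n);cv2.imwrite(f"pics/{n}0.png",im);np.save(f"{n}0.npy",cloud(n,d))
    m=camera_model(n);print(n,m, np.isnan(np.load(f"{n}0.npy")).mean())
print(camera_model("wrist"))
E
```

```text
pics
{'clock': 0.0, 'joints': array([ 1.55157582e+00,  3.85557222e-01,  6.64502222e-03, -4.85959295e-04,
       -1.19400697e+00, -2.58592334e-01]), 'joint_vel': array([-0.00089834, -0.00081027, -0.00121242,  0.00041336, -0.00098002,
        0.00112071]), 'joint_efforts': array([ 1.56611291e-04, -3.92290020e+01,  1.88393390e+01,  4.18633461e+00,
       -4.62568642e-03,  5.26199585e-06]), 'position': array([171.2380038 , 600.48490955, 230.23063146]), 'ee_rot': array([ 9.90355007e-01, -1.38548848e-01, -9.74898763e-05,  1.08079505e-03]), 'contact_force': array([-0.19700381, -0.59196793, -0.34765902]), 'wrist_torque': array([ 0.00559188, -0.03423263, -0.00493275]), 'grasp_force': 0.0, 'gripper_width': 85.27814183691896}
scene {'K': array([[460.56552186,   0.        , 255.09634367],
       [  0.        , 460.56552186, 191.40417834],
       [  0.        ,   0.        ,   1.        ]]), 'rvec': array([ 2.45351765,  0.80521949, -0.23414131]), 'tvec': array([-372.50394436, -230.87279882, 1391.15025415])} 0.003926595052083333
side {'K': array([[372.51701681,   0.        , 252.60266418],
       [  0.        , 372.51701681, 182.08766912],
       [  0.        ,   0.        ,   1.        ]]), 'rvec': array([ 0.3652417 , -2.68857229,  1.32804648]), 'tvec': array([433.11286414, 155.7601949 , 822.08863543])} 0.004130045572916667
{'K': array([[296.41602542,   0.        , 253.89253895],
       [  0.        , 296.41602542, 194.94170468],
       [  0.        ,   0.        ,   1.        ]]), 'hand_eye': array([[-2.29101358e-04, -9.51342585e-01, -3.08135090e-01,
         7.91175386e+01],
       [ 9.99999744e-01, -9.24919685e-06, -7.14953122e-04,
        -2.51032389e-01],
       [ 6.77315349e-04, -3.08135175e-01,  9.51342344e-01,
        -1.42263253e+02],
       [ 0.00000000e+00,  0.00000000e+00,  0.00000000e+00,
         1.00000000e+00]])}
```

View pics/scene0.png

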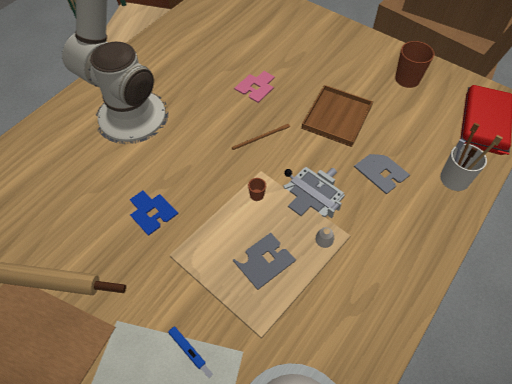

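View pics/side0.png

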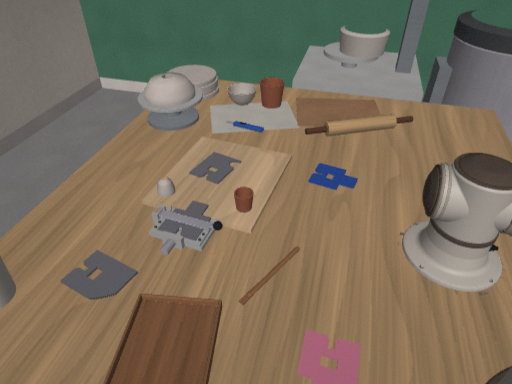

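Scene: the holder is at about (315,190) with its knob at (288,173). The tray is at (338,115), the bowl profile at (265,260), the beaker at (257,188) and the plug at (325,236).

Run:
```python
from h import *
P=np.load("scene0.npy")
for n,(u,v) in dict(base=(130,115),knob=(288,173),trayc=(338,115),t1=(325,88),t2=(371,97),t3=(347,142),t4=(303,121),bowl=(262,270),beaker=(257,188),plug=(325,236),b_l=(172,257),b_b=(262,333),b_r=(349,236),foot=(302,205),stick1=(235,147),stick2=(288,126),shank=(333,172),plate=(378,178)).items():
    print(n,(u,v),P[v,u].round(0))
im=cv2.imread("pics/scene0.png")
Pz=P[...,2];
```

```text
base (130, 115) [ 46. -35.  61.]
knob (288, 173) [514.  77.  40.]
trayc (338, 115) [503. 367.   4.]
t1 (325, 88) [415. 432.  13.]
t2 (371, 97) [546. 496.   0.]
t3 (347, 142) [579. 286.  12.]
t4 (303, 121) [437. 273.  18.]
bowl (262, 270) [ 615. -181.   18.]
beaker (257, 188) [468.   1.  19.]
plug (325, 236) [694. -30.  48.]
b_l (172, 257) [ 417. -281.   11.]
b_b (262, 333) [ 702. -301.   12.]
b_r (349, 236) [736.  26.  10.]
foot (302, 205) [592.  31.  13.]
stick1 (235, 147) [330.  83.   8.]
stick2 (288, 126) [405. 243.   2.]
shank (333, 172) [604. 164.  21.]
plate (378, 178) [710. 233.   3.]
```

Run:
```python
from h import *
s=read_state(); im,d=get_image("wrist");P=cloud("wrist",d,s);cv2.imwrite("pics/w0.png",im);np.save("w0.npy",P)
print(P[::96,::128].round(0).tolist())
```

```text
[[[563.0, 1009.0, -302.0], [384.0, 683.0, -1.0], [345.0, 548.0, -0.0], [307.0, 414.0, 0.0]], [[387.0, 1050.0, -233.0], [292.0, 723.0, -1.0], [250.0, 576.0, 0.0], [208.0, 429.0, 1.0]], [[186.0, 1639.0, -747.0], [181.0, 771.0, -1.0], [135.0, 608.0, 1.0], [88.0, 446.0, -0.0]], [[-209.0, 1874.0, -748.0], [195.0, 643.0, 277.0], [-8.0, 649.0, -0.0], [169.0, 551.0, 278.0]]]
```

View pics/w0.png

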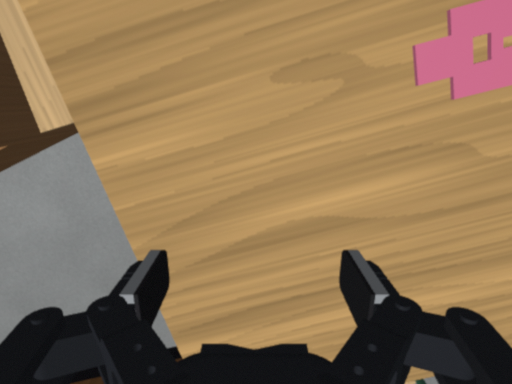

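```bash
cat >> h.py <<'E'
def go(xyz,yaw=None):
    "print shift+turn in tool axes to world TCP (mm), tool x yaw (rad), pointing straight down"
    s=read_state();T=R.from_quat(s["ee_rot"]);d=T.inv().apply(np.array(xyz)-s["position"])/1000
    x=T.as_matrix()[:,0];y0=np.arctan2(x[1],x[0])
    yaw=y0 if yaw is None else yaw
    G=R.from_euler("z",yaw)*R.from_euler("x",np.pi)
    print("clock",round(s["clock"],2),"pos",s["position"].round(1),"yaw",round(y0,3),"shift",d.round(4),"turn",(T.inv()*G).as_rotvec().round(3),"n",round(np.linalg.norm(d)/.0625,1))
E
python3 -c "
from h import *
go((600,60,320),-0.1)"
```

```text
clock 0.15 pos [171.3 600.6 230.5] yaw -0.278 shift [ 0.5606  0.4024 -0.0888] turn [ 0.002  0.    -0.178] n 11.1
```

```bash
python3 -m handwheel '[[0.56,0.402,-0.09,0,0,-0.178,1],[0.56,0.402,-0.09,0,0,-0.178,1],[0.56,0.402,-0.09,0,0,-0.178,1],[0.56,0.402,-0.09,0,0,-0.178,1],[0.56,0.402,-0.09,0,0,-0.178,1],[0.56,0.402,-0.09,0,0,-0.178,1],[0.56,0.402,-0.09,0,0,-0.178,1],[0.56,0.402,-0.09,0,0,-0.178,1],[0.56,0.402,-0.09,0,0,-0.178,1],[0.56,0.402,-0.09,0,0,-0.178,1]]'; python3 -c "
from h import *
go((600,60,320),-0.1)"
```

```text
clock: 1.4
position: [557.3, 113.7, 312.4]
ee_rot: [0.999, -0.05, -0.0, -0.0]
contact_force: [0.6, 1.5, -0.4]
gripper_width: 85.0
grasp_force: 0.0
clock 1.4 pos [557.3 113.7 312.4] yaw -0.1 shift [ 0.0479  0.0491 -0.0077] turn [-0.  0.  0.] n 1.1
```

```bash
python3 -m handwheel '[[0.045,0.048,-0.008,0,0,0,1],[0.045,0.048,-0.008,0,0,0,1],[0.045,0.048,-0.008,0,0,0,1]]'
python3 - <<'E'
from h import *
s=read_state(); im,d=get_image("wrist");P=cloud("wrist",d,s);cv2.imwrite("pics/w1.png",im);np.save("w1.npy",P)
print(s["position"])
E
```

```text
clock: 1.78
position: [596.1, 62.9, 319.5]
ee_rot: [0.999, -0.05, -0.001, 0.0]
contact_force: [-0.7, 1.4, -0.8]
gripper_width: 85.3
grasp_force: 0.0
[596.14438082  62.88731535 319.47105176]
```

View pics/w1.png

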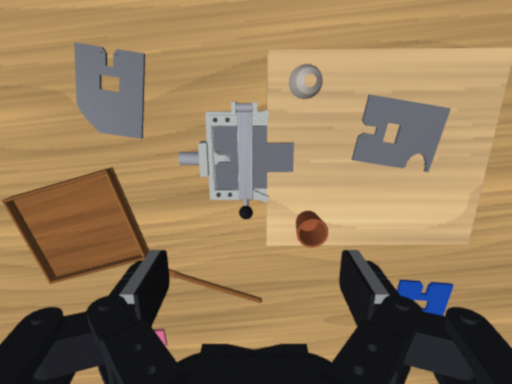

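The wrist view shows the knob at (246,212), foot nose (280,157), bowl profile (402,133) with its notch facing the holder (left), tray (80,225), beaker (312,228) and plug (306,80).

Run:
```python
from h import *
P=np.load("w1.npy");im=cv2.imread("pics/w1.png").astype(int);m=camera_model("wrist")
hsv=cv2.cvtColor(im.astype(np.uint8),cv2.COLOR_BGR2HSV)
gray=(hsv[...,1]<70)&(hsv[...,2]<130)&(hsv[...,2]>50)
def rect(name,mask,box):
    u0,v0,u1,v1=box;M=np.zeros(mask.shape,np.uint8);M[v0:v1,u0:u1]=mask[v0:v1,u0:u1]
    n,l,st,_=cv2.connectedComponentsWithStats(M);k=1+np.argmax(st[1:,4]);M=l==k
    Q=P[M];Q=Q[~np.isnan(Q[:,0])]
    r=cv2.minAreaRect(Q[:,:2].astype(np.float32));print(name,M.sum(),"c",np.round(r[0],1),"wh",np.round(r[1],1),"ang",round(r[2],2),"z",np.median(Q[:,2]).round(1));return Q
rect("bowl",gray,(340,85,460,185))
rect("nose",gray,(269,130,300,180))
rect("plate",gray,(65,35,155,145))
tray=(hsv[...,2]<175)&(hsv[...,1]>110)&(P[...,2]>2.5)
rect("tray",tray,(0,160,160,290))
wood=(hsv[...,1]>70)
z=P[...,2]
# board edges: top and bottom in image
for nm,mask in (("boardz",(z>8)&(z<16)&wood),):
    M=np.zeros(z.shape,np.uint8);M[40:250,255:512]=mask[40:250,255:512]
    Q=P[M>0];print(nm,len(Q))
    C=[]
    for u in range(275,460,10):
        vs=np.where(M[:,u])[0];C.append((P[vs[0],u,:2],P[vs[-1],u,:2]))
    C=np.array(C)
    for i in(0,1):
        f=cv2.fitLine(C[:,i].astype(np.float32),cv2.DIST_HUBER,0,.01,.01).ravel();print("edge",f.round(4),"yaw",np.arctan2(f[1],f[0])%np.pi)
kn=(hsv[...,2]<50)
Q=rect("knob",kn,(230,200,262,225));print(Q[:,2].max())
for n,b in dict(beaker=(290,205,335,250),plug=(285,60,325,102)).items():
    u0,v0,u1,v1=b;q=P[v0:v1,u0:u1].reshape(-1,3);q=q[q[:,2]>35];print(n,q.min(0),q.max(0))
sil=(z>16)&(hsv[...,1]<60); rect("holder",sil,(200,95,275,205))
```

```text
bowl 4658 c [ 603.  -153.4] wh [121.1  94.9] ang 75.09 z 17.3
nose 693 c [586.9  23.6] wh [36.  43.4] ang 84.18 z 17.5
plate 4629 c [704.1 264.2] wh [ 95.8 120. ] ang 76.09 z 5.6
tray 10570 c [506.5 275.1] wh [183.1 359.5] ang 10.05 z 5.2
boardz 36448
edge [ 9.400000e-02  9.956000e-01  7.258025e+02 -9.236990e+01] yaw 1.476691
edge [ 8.970000e-02  9.960000e-01  4.232799e+02 -1.257287e+02] yaw 1.4809533
knob 111 c [512.6  84.8] wh [16.9 16.8] ang 83.29 z 40.2
44.47651391304328
beaker [454.04797589 -34.00501659  35.00266281] [501.3743248   12.22536516  60.91097074]
plug [672.09954851 -35.45544341  35.00949197] [710.38331851   2.29062042  56.77378363]
holder 5396 c [598.3  88.8] wh [111.8 152.1] ang 85.33 z 18.3
```

Run:
```python
from h import *
go((511,85,80),-0.093)
go((511,85,17),-0.093)
# tray corners from w1 at z=22
m=camera_model("wrist");K=np.array(m["K"]);H=np.array(m["hand_eye"])
T=R.from_quat([0.99875,-0.05,0,0]).as_matrix()
p=np.array([596.14,62.89,319.47])
o=T@H[:3,3]+p
C=[]
for u,v in ((5,202),(110,168),(147,257),(53,282)):
    r=T@H[:3,:3]@np.linalg.inv(K)@[u,v,1];C.append((o+r*(22-o[2])/r[2])[:2])
C=np.array(C);print(C.round(0),C.mean(0),[np.linalg.norm(C[i]-C[i-1]).round() for i in range(4)])
```

```text
clock 1.82 pos [595.8  63.6 319.7] yaw -0.099 shift [-0.0862 -0.0129  0.2398] turn [ 0.     0.001 -0.006] n 4.1
clock 1.82 pos [595.8  63.6 319.7] yaw -0.099 shift [-0.0862 -0.0129  0.3028] turn [ 0.     0.001 -0.006] n 5.0
[[561. 460.]
 [598. 282.]
 [443. 259.]
 [411. 430.]] [503.00462791 357.93862683] [np.float64(153.0), np.float64(182.0), np.float64(157.0), np.float64(174.0)]
```

```bash
python3 -m handwheel '[[-0.086,-0.013,0.24,0,0,-0.006,0.2],[-0.086,-0.013,0.24,0,0,-0.006,0.2],[-0.086,-0.013,0.24,0,0,-0.006,0.2],[-0.086,-0.013,0.24,0,0,-0.006,0.2],[-0.086,-0.013,0.24,0,0,-0.006,0.2],[-0.086,-0.013,0.24,0,0,-0.006,0.2],[-0.086,-0.013,0.24,0,0,-0.006,0.2]]'
python3 - <<'E'
from h import *
go((511,85,17),-0.093)
s=read_state(); im,d=get_image("wrist");P=cloud("wrist",d,s);cv2.imwrite("pics/w2.png",im)
hsv=cv2.cvtColor(im,cv2.COLOR_BGR2HSV)
M=(hsv[...,2]<60)&(P[...,2]>22)&(P[...,2]<50)&(abs(P[...,0]-511)<25)&(abs(P[...,1]-85)<25);print(M.sum(),P[M].min(0),P[M].max(0),P[M].mean(0))
E
```

```text
clock: 2.7
position: [514.8, 85.9, 82.9]
ee_rot: [0.999, -0.046, 0.003, -0.001]
contact_force: [-0.1, -0.5, 0.1]
gripper_width: 51.2
grasp_force: 0.0
clock 2.7 pos [514.8  85.9  82.9] yaw -0.093 shift [-0.0041  0.0014  0.0659] turn [-0.003 -0.006  0.   ] n 1.1
659 [501.72045389  74.82944598  31.54322247] [521.32455444  94.80513268  44.13717699] [512.99318464  84.71758656  39.25571853]
```

View pics/w2.png

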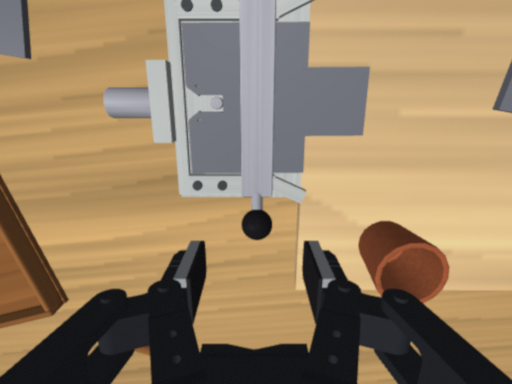

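The knob sits centred between the fingers at (257,224), and the beaker at (405,260) is clear.

```bash
python3 -m handwheel '[[0.001,0,0.05,0,0,0,0.2],[0.001,0,0.063,0,0,0,0.2],[0.001,0,0.063,0,0,0,-1],[0.001,0,0.063,0,0,0,-1],[0.001,0,0.063,0,0,0,-1],[0.001,0,0.063,0,0,0,-1],[0.001,0,0.063,0,0,0,-1]]'
python3 - <<'E'
from h import *
s=read_state();print(s["position"],s["grasp_force"])
T=R.from_quat(s["ee_rot"])
p0=s["position"]; 
ex=np.array([.0927,.9957,0]);ey=np.array([-.9957,.0927,0])
y0,z0=156,8
for t in np.arange(.2,1.81,.2):
    c,n=np.cos(t),np.sin(t)
    dy=y0*c-z0*n-y0; dz=y0*n+z0*c-z0
    print(round(t,1),T.inv().apply(ey*dy+[0,0,dz]).round(1))
E
```

```text
clock: 3.62
position: [514.2, 84.4, 18.6]
ee_rot: [0.999, -0.047, 0.001, -0.0]
contact_force: [1.4, -4.9, 5.3]
gripper_width: 18.5
grasp_force: 58.7
[514.18483185  84.43172712  18.61727063] 58.70769739151001
0.2 [  4.8  -0.  -30.8]
0.4 [ 15.6  -0.  -60.1]
0.6 [ 32.   -0.1 -86.6]
0.8 [ 5.330e+01 -1.000e-01 -1.094e+02]
1.0 [ 7.880e+01 -1.000e-01 -1.274e+02]
1.2 [ 1.073e+02 -1.000e-01 -1.400e+02]
1.4 [ 137.7   -0.2 -146.8]
1.6 [ 168.9   -0.2 -147.3]
1.8 [ 199.6   -0.2 -141.6]
```

```bash
python3 -m handwheel '[[0.001,0,-0.015,0,0,0,-1],[0.005,0,-0.031,0,0,0,-1],[0.009,0,-0.046,0,0,0,-1],[0.016,0,-0.060,0,0,0,-1],[0.023,0,-0.074,0,0,0,-1],[0.032,0,-0.087,0,0,0,-1]]'
python3 - <<'E'
from h import *
print(read_state()["position"])
E
```

```text
clock: 4.38
position: [549.3, 81.3, 104.4]
ee_rot: [0.999, -0.047, 0.004, -0.001]
contact_force: [16.6, -9.8, -17.1]
gripper_width: 17.7
grasp_force: 58.9
[549.29039032  81.29064146 104.41445525]
```

```bash
python3 -m handwheel '[[0.013,0.001,-0.011,0,0,0,-1],[0.025,0.002,-0.022,0,0,0,-1],[0.037,0.002,-0.032,0,0,0,-1],[0.050,0.002,-0.041,0,0,0,-1],[0.064,0.002,-0.048,0,0,0,-1],[0.078,0.002,-0.053,0,0,0,-1],[0.094,0.002,-0.057,0,0,0,-1],[0.109,0.002,-0.060,0,0,0,-1],[0.125,0.002,-0.0615,0,0,0,-1],[0.140,0.002,-0.061,0,0,0,-1]]'
python3 - <<'E'
from h import *
print(read_state()["position"])
E
```

```text
clock: 5.62
position: [684.7, 67.3, 165.6]
ee_rot: [0.999, -0.047, 0.0, -0.001]
contact_force: [0.0, 0.4, 0.1]
gripper_width: -0.3
grasp_force: 0.0
[684.6788379   67.25275626 165.58748812]
```

```bash
python3 -m handwheel '[[-0.02,0,-0.05,0,0,0,-1],[-0.02,0,-0.10,0,0,0,-1],[-0.02,0,-0.10,0,0,0,-1],[-0.02,0,-0.10,0,0,0,0.2]]'
python3 - <<'E'
from h import *
s=read_state(); im,d=get_image("wrist");P=cloud("wrist",d,s);cv2.imwrite("pics/w3.png",im)
hsv=cv2.cvtColor(im,cv2.COLOR_BGR2HSV)
M=(hsv[...,2]<60)&(P[...,2]>22)&(P[...,2]<200)&(abs(P[...,1]-80)<30);print(M.sum(),P[M].min(0),P[M].max(0),np.median(P[M],0))
E
```

```text
clock: 6.12
position: [663.8, 69.0, 265.1]
ee_rot: [0.999, -0.047, -0.0, -0.001]
contact_force: [0.1, -0.2, -0.1]
gripper_width: 16.8
grasp_force: 0.0
266 [541.24456047  71.51188471 124.04026429] [559.34811843  90.91109844 137.60770108] [552.48425951  80.78181649 133.20859832]
```

View pics/w3.png

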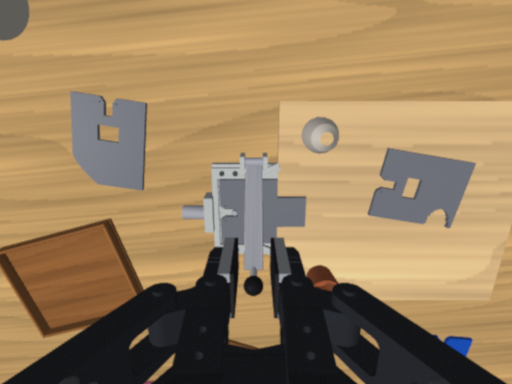

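```bash
python3 -m handwheel '[[-0.06,-0.002,0,0,0,0,-1],[-0.12,-0.002,0,0,0,0,-1],[-0.158,-0.002,0,0,0,0,-1],[-0.158,-0.002,0.05,0,0,0,-1],[-0.158,-0.002,0.11,0,0,0,-1],[-0.158,-0.002,0.157,0,0,0,-1],[-0.158,-0.002,0.157,0,0,0,-1],[-0.145,-0.002,0.157,0,0,0,-1],[-0.130,-0.002,0.157,0,0,0,-1],[-0.115,-0.002,0.155,0,0,0,-1]]'; python3 -c "
from h import *
go((675,70,140))"
```

```text
clock: 7.42
position: [545.7, 80.4, 112.6]
ee_rot: [0.999, -0.047, -0.005, 0.001]
contact_force: [-7.7, -0.5, 4.9]
gripper_width: -0.0
grasp_force: 3.5
clock 7.42 pos [545.7  80.4 112.6] yaw -0.095 shift [ 0.1294 -0.0018 -0.0287] turn [0.002 0.009 0.   ] n 2.1
```

Pushing works; continue.

```bash
python3 -m handwheel '[[0.014,0,-0.003,0,0,0,-1],[0.028,0,-0.006,0,0,0,-1],[0.042,0,-0.010,0,0,0,-1],[0.056,0,-0.014,0,0,0,-1],[0.070,0,-0.018,0,0,0,-1],[0.084,0,-0.022,0,0,0,-1],[0.098,0,-0.025,0,0,0,-1],[0.112,0,-0.028,0,0,0,-1],[0.126,0,-0.03,0,0,0,-1],[0.126,0,-0.03,0,0,0,-1]]'; python3 -c "
from h import *
go((675,70,140))"
```

```text
clock: 8.68
position: [677.5, 69.1, 140.6]
ee_rot: [0.999, -0.047, 0.001, -0.0]
contact_force: [-0.3, -0.0, 0.2]
gripper_width: 0.1
grasp_force: 0.0
clock 8.68 pos [677.5  69.1 140.6] yaw -0.095 shift [-0.0025 -0.0006  0.0006] turn [-0.001 -0.003  0.   ] n 0.0
```

```bash
python3 -m handwheel '[[-0.06,0,0,0,0,0,-1],[-0.12,0,-0.03,0,0,0,-1],[-0.12,0,-0.09,0,0,0,-1],[-0.12,0,-0.13,0,0,0,1],[-0.12,0,-0.13,0,0,0,1]]'
python3 - <<'E'
from h import *
print(read_state()["joints"].round(2))
P=cloud("scene");ex=np.array([.0927,.9957]);ey=np.array([-.9957,.0927])
q=P.reshape(-1,3);q=q[~np.isnan(q[:,0])];h=np.c_[(q[:,:2]-[594.4,104.3])@ex,(q[:,:2]-[594.4,104.3])@ey,q[:,2]]
m=(abs(h[:,0]+27)<20)&(h[:,2]>40)&(h[:,1]<-40)&(h[:,1]>-180)
h=h[m];print(len(h));print(h[np.argsort(h[:,2])][::max(1,len(h)//12)].round(0))
go((594.4-76*.0927,104.3-76*.9957,150),-1.664);go((594.4-76*.0927,104.3-76*.9957,150),1.478)
E
```

```text
clock: 9.3
position: [557.9, 81.2, 275.5]
ee_rot: [0.999, -0.047, 0.005, -0.002]
contact_force: [-0.4, -0.1, -0.4]
gripper_width: 35.6
grasp_force: 0.0
[ 0.43  0.25 -0.08  0.   -1.23  1.04]
181
[[ -39.  -77.   41.]
 [ -39.  -84.   69.]
 [ -38.  -88.   95.]
 [ -34.  -89.  104.]
 [ -40.  -94.  115.]
 [ -39. -101.  135.]
 [ -32. -103.  155.]
 [ -30. -105.  163.]
 [ -39. -120.  175.]
 [ -26. -129.  178.]
 [ -32. -119.  179.]
 [ -32. -125.  181.]
 [ -28. -118.  185.]]
clock 9.35 pos [556.7  81.  272.7] yaw -0.094 shift [0.0348 0.0496 0.1227] turn [-0.006 -0.002  1.57 ] n 2.2
clock 9.35 pos [556.7  81.  272.7] yaw -0.094 shift [0.0348 0.0496 0.1227] turn [ 0.002 -0.006 -1.572] n 2.2
```

```bash
python3 -m handwheel '[[0.034,0.05,0.03,0,0,0.186,0.6],[0.034,0.05,0.06,0,0,0.372,0.6],[0.034,0.05,0.09,0,0,0.558,0.6],[0.034,0.05,0.12,0,0,0.744,0.6],[0.034,0.05,0.12,0,0,0.93,0.6],[0.034,0.05,0.12,0,0,1.116,0.6],[0.034,0.05,0.12,0,0,1.3,0.6],[0.034,0.05,0.12,0,0,1.48,0.6],[0.034,0.05,0.12,0,0,1.57,0.6],[0.034,0.05,0.12,0,0,1.57,0.6]]'
cat > look.py <<'E'
from h import *
import sys
s=read_state(); im,d=get_image("wrist");P=cloud("wrist",d,s)
cv2.imwrite("pics/%s.png"%sys.argv[1],im);np.save(sys.argv[1]+".npy",P)
hsv=cv2.cvtColor(im,cv2.COLOR_BGR2HSV);gray=(hsv[...,1]<70)&(hsv[...,2]<130)&(hsv[...,2]>50)
o=np.array([594.4,104.3]);ex=np.array([.0927,.9957]);ey=np.array([-.9957,.0927])
h=np.stack([(P[...,:2]-o)@ex,(P[...,:2]-o)@ey,P[...,2]],-1)
E
python3 - w4 <<'E'
exec(open("look.py").read())
m=gray&(h[...,0]<-62)&(h[...,0]>-110)&(abs(h[...,1])<40)&(abs(h[...,2]-18)<5)
print(m.sum(),h[m].min(0).round(1),h[m].max(0).round(1),np.median(h[m],0).round(1))
go((594.4-76*.0927,104.3-76*.9957,12),-1.664)
E
```

```text
clock: 10.6
position: [584.6, 27.4, 149.0]
ee_rot: [-0.674, 0.739, 0.0, -0.001]
contact_force: [0.2, 0.5, -0.5]
gripper_width: 68.5
grasp_force: 0.0
1744 [-100.3  -21.6   14.3] [-62.   21.3  19.8] [-81.6  -0.1  17.6]
clock 10.65 pos [584.6  27.4 149.2] yaw -1.662 shift [-0.0015 -0.0028  0.1372] turn [ 0.002 -0.     0.002] n 2.2
```

```bash
python3 -m handwheel '[[-0.001,-0.003,0.06,0,0,0,0.6],[-0.001,-0.003,0.12,0,0,0,0.6],[-0.001,-0.003,0.137,0,0,0,0.6],[-0.001,-0.003,0.137,0,0,0,0.6],[-0.001,-0.003,0.137,0,0,0,0.6]]'
```

```text
clock: 11.28
position: [590.1, 28.8, 15.5]
ee_rot: [-0.674, 0.739, -0.001, 0.002]
contact_force: [-0.5, 0.3, -0.3]
gripper_width: 68.1
grasp_force: 0.0
```

```bash
python3 -m handwheel '[[0,0.002,0.002,0,0,0,0.6],[0,0.002,0.002,0,0,0,-1],[0,0.002,0.002,0,0,0,-1],[0,0.002,0.002,0,0,0,-1],[0,0.002,0.002,0,0,0,-1],[0,0.002,0.002,0,0,0,-1]]'
```

```text
clock: 12.02
position: [586.7, 28.6, 12.8]
ee_rot: [-0.674, 0.739, -0.0, 0.001]
contact_force: [-1.6, -0.5, 6.8]
gripper_width: 41.2
grasp_force: 59.8
```

```bash
python3 -m handwheel '[[0,0.002,-0.01,0,0,0,-1],[0,0.002,-0.02,0,0,0,-1],[0,0.002,-0.04,0,0,0,-1],[0,0.002,-0.06,0,0,0,-1],[0,0.002,-0.08,0,0,0,-1],[0,0.002,-0.08,0,0,0,-1]]'; python3 - w5 <<'E'
exec(open("look.py").read())
# foot top plane fit & axis
T=R.from_quat(s["ee_rot"]);t=(P-s["position"])@T.as_matrix()
m=gray&(abs(t[...,2])<25)&(abs(t[...,1])<60)&(t[...,0]>-120)&(t[...,0]<40)
q=P[m];print(m.sum(),t[m].min(0).round(),t[m].max(0).round(),q[:,2].min(),q[:,2].max())
A=np.c_[q[:,:2]-q[:,:2].mean(0),np.ones(len(q))];print(np.linalg.lstsq(A,q[:,2],rcond=None)[0])
print(s["position"],s["gripper_width"],s["grasp_force"],s["contact_force"])
E
```

```text
clock: 12.78
position: [585.1, 29.0, 93.2]
ee_rot: [-0.674, 0.739, -0.001, 0.002]
contact_force: [-0.2, -0.3, -1.1]
gripper_width: 41.3
grasp_force: 61.2
6747 [-62. -49. -25.] [25. 47.  2.] 90.99740779296566 118.22519223327191
[-7.91390336e-03 -3.10091130e-02  9.85381020e+01]
[585.11563421  28.9558974   93.22874321] 41.312897019301786 61.24441623687744 [-0.22403096 -0.26678777 -1.09577541]
```

View pics/w5.png

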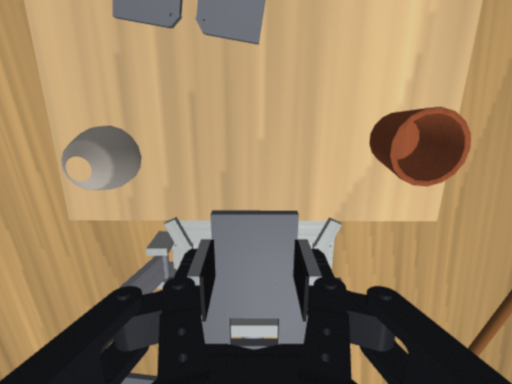

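```bash
python3 -c "
from h import *
go((510,322.7,93),-1.377);go((510,322.7,6.5),-1.377)"
```

```text
clock 12.82 pos [584.1  28.8  91.9] yaw -1.664 shift [-0.2858  0.1012 -0.001 ] turn [-0.001  0.001 -0.287] n 4.9
clock 12.82 pos [584.1  28.8  91.9] yaw -1.664 shift [-0.2857  0.1012  0.0855] turn [-0.001  0.001 -0.287] n 5.0
```

```bash
python3 -m handwheel '[[-0.035,0.012,0,0,0,-0.035,-1],[-0.075,0.026,0,0,0,-0.075,-1],[-0.115,0.041,0,0,0,-0.115,-1],[-0.155,0.055,0,0,0,-0.155,-1],[-0.195,0.069,0,0,0,-0.195,-1],[-0.235,0.083,0,0,0,-0.235,-1],[-0.265,0.094,0,0,0,-0.265,-1],[-0.286,0.101,0,0,0,-0.287,-1],[-0.286,0.101,0.02,0,0,-0.287,-1],[-0.286,0.101,0.03,0,0,-0.287,-1]]'; python3 - w6 <<'E'
exec(open("look.py").read())
print(s["position"],s["gripper_width"])
Q=cloud("scene")  # tray rim check: points z 15..30 near tray
q=Q.reshape(-1,3);q=q[(q[:,2]>17)&(q[:,2]<27)&(abs(q[:,0]-503)<115)&(abs(q[:,1]-358)<115)]
print(len(q),np.round(cv2.minAreaRect(q[:,:2].astype(np.float32))[0],0),cv2.minAreaRect(q[:,:2].astype(np.float32))[1:])
go((510,322.7,6.5),-1.377)
E
```

```text
clock: 14.08
position: [509.3, 322.0, 59.5]
ee_rot: [0.772, -0.635, -0.0, 0.002]
contact_force: [0.6, 0.1, -1.5]
gripper_width: 41.0
grasp_force: 61.2
[509.30540503 322.03901789  59.48533863] 40.97927475792022
244 [502. 363.] ((160.4104461669922, 184.703369140625), 10.371914863586426)
clock 14.18 pos [509.4 321.5  59.4] yaw -1.378 shift [-0.0012 -0.001   0.0529] turn [ 0.003 -0.002 -0.001] n 0.8
```

```bash
python3 -m handwheel '[[-0.004,0,0.02,0,0,0,-1],[-0.004,0,0.035,0,0,0,-1],[-0.004,0,0.045,0,0,0,-1],[-0.004,0,0.052,0,0,0,-1],[-0.004,0,0.053,0,0,0,-1],[-0.004,0,0.053,0,0,0,-1]]'
```

```text
clock: 14.92
position: [509.7, 326.9, 8.6]
ee_rot: [0.772, -0.635, 0.0, -0.0]
contact_force: [-0.3, 0.9, -0.7]
gripper_width: 41.7
grasp_force: 61.2
```

```bash
python3 -m handwheel '[[0,0,0.003,0,0,0,-1],[0,0,0.003,0,0,0,-1],[0,0,0.003,0,0,0,0.3],[0,0,0.003,0,0,0,0.3],[0,0,0.003,0,0,0,0.3],[0,0,-0.03,0,0,0,0.3],[0,0,-0.08,0,0,0,0.3],[0,0,-0.12,0,0,0,0.3],[0,0,-0.12,0,0,0,1]]'; python3 - w6b <<'E'
exec(open("look.py").read())
m=gray&(P[...,2]<30)&(abs(P[...,0]-502)<80)&(abs(P[...,1]-363)<90)
q=P[m];r=cv2.minAreaRect(q[:,:2].astype(np.float32));print(m.sum(),r,np.percentile(q[:,2],[2,50,98]))
o2=(603,-153.4);yb=1.3105
bx=np.array([np.cos(yb),np.sin(yb)]);by=np.array([-bx[1],bx[0]])
g=np.array(o2)-38*bx-12*by
print(g);go((*g,130),yb-np.pi);go((*g,200),yb-np.pi)
E
```

```text
clock: 16.05
position: [511.2, 328.3, 132.4]
ee_rot: [0.772, -0.635, 0.001, -0.004]
contact_force: [-0.5, 0.3, -1.0]
gripper_width: 71.6
grasp_force: 0.0
316 ((499.1666564941406, 351.91961669921875), (82.43412017822266, 114.79570770263672), 40.4837532043457) [ 4.74479118 10.00966902 11.71667076]
[ 604.81582257 -193.20832562]
clock 16.1 pos [509.9 327.3 129.9] yaw -1.377 shift [ 0.5291  0.0071 -0.0014] turn [-0.002  0.003  0.454] n 8.5
clock 16.1 pos [509.9 327.3 129.9] yaw -1.377 shift [ 0.5289  0.0069 -0.0713] turn [-0.002  0.003  0.454] n 8.5
```

```bash
python3 -m handwheel '[[0.06,0.001,-0.03,0,0,0.05,1],[0.12,0.001,-0.06,0,0,0.1,1],[0.18,0.002,-0.07,0,0,0.15,1],[0.24,0.003,-0.07,0,0,0.2,1],[0.30,0.004,-0.07,0,0,0.25,1],[0.36,0.005,-0.07,0,0,0.3,1],[0.42,0.006,-0.07,0,0,0.36,1],[0.48,0.006,-0.06,0,0,0.41,1],[0.529,0.007,-0.04,0,0,0.454,1],[0.529,0.007,-0.02,0,0,0.454,1]]'; python3 -m handwheel '[[0,0,0,0,0,0,1],[0,0,0,0,0,0,1]]'; python3 - w7 <<'E'
exec(open("look.py").read())
print(s["position"])
m=gray&(P[...,2]<24)&(P[...,2]>10)&(abs(P[...,0]-603)<90)&(abs(P[...,1]+153)<90)
n,l,st,_=cv2.connectedComponentsWithStats(m.astype(np.uint8));m=l==1+np.argmax(st[1:,4])
q=P[m];r=cv2.minAreaRect(q[:,:2].astype(np.float32));print(m.sum(),r)
Q=cloud("scene");im,_=get_image("scene");hv=cv2.cvtColor(im,cv2.COLOR_BGR2HSV);g=(hv[...,1]<90)&(abs(Q[...,0]-502)<75)&(abs(Q[...,1]-363)<80)
q=Q[g];print(g.sum(),cv2.minAreaRect(q[:,:2].astype(np.float32)),np.percentile(q[:,2],[2,50,98]))
E
```

```text
clock: 17.35
position: [603.5, -197.0, 145.2]
ee_rot: [-0.607, 0.794, 0.001, -0.001]
contact_force: [0.9, 1.0, -0.2]
gripper_width: 85.5
grasp_force: 0.0
clock: 17.6
position: [604.7, -193.3, 148.2]
ee_rot: [-0.61, 0.793, -0.0, -0.0]
contact_force: [1.3, -0.3, -0.1]
gripper_width: 85.3
grasp_force: 0.0
[ 604.67657571 -193.30862473  148.23226306]
9422 ((602.9818725585938, -153.0496368408203), (123.75741577148438, 97.12252807617188), 75.38699340820312)
329 ((532.8482055664062, 364.01873779296875), (130.5686798095703, 43.97669982910156), 87.66197967529297) [ 4.15532141  9.2544151  13.84271131]
```

View pics/w7.png

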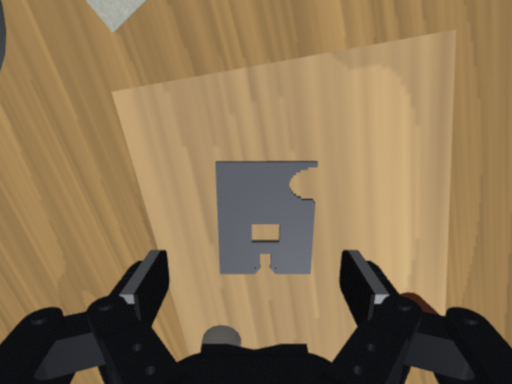

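Run:
```python
from h import *
for n,pos,q in (("w7",[604.68,-193.31,148.23],[-.61,.793,0,0]),("w2",[514.8,85.9,82.9],[.999,-.046,0.003,-.001])):
    if n=="w2": continue
    P=np.load(n+".npy");t=(P-pos)@R.from_quat(q).as_matrix()
    m=(abs(t[...,0])<20)&(abs(t[...,1])<60)&(t[...,2]>-50)&(t[...,2]<30)
    print(n,m.sum(),np.percentile(t[m][:,2],[50,90,99,100]),t[m][np.argmax(t[m][:,2])])
    for y in range(-58,60,4):
        mm=m&(abs(t[...,1]-y)<2)
        if mm.sum():print(y,t[mm][:,2].max().round(1),end="; ")
s=read_state()
yb=1.314;bx=np.array([np.cos(yb),np.sin(yb)]);by=np.array([-bx[1],bx[0]])
g=np.array((603,-153))-38*bx-12*by;print(g);go((*g,12),yb-np.pi)
```

```text
w7 4743 [-35.09770995 -20.12134482 -14.09297831 -12.08247339] [ -4.42798365 -43.54914278 -12.08247339]
-58 -23.0; -54 -19.6; -50 -16.5; -46 -16.8; -42 -12.1; 42 -12.2; 46 -16.8; 50 -16.5; 54 -19.2; 58 -23.7; [ 604.95514031 -192.80172642]
clock 17.75 pos [ 605.1 -193.   149.3] yaw -1.83 shift [-1.000e-04  5.000e-04  1.373e-01] turn [-0.002  0.    -0.002] n 2.2
```

```bash
python3 -m handwheel '[[0,0,0.06,0,0,0,1],[0,0,0.115,0,0,0,1],[0,0,0.135,0,0,0,1],[0,0,0.143,0,0,0,1],[0,0,0.143,0,0,0,1],[0,0,0.143,0,0,0,1]]'; python3 -c "
from h import *
go((605,-193,4.5),1.314-np.pi)"
```

```text
clock: 18.5
position: [605.8, -193.7, 7.0]
ee_rot: [-0.61, 0.793, -0.001, 0.001]
contact_force: [-0.5, 0.1, 0.7]
gripper_width: 85.0
grasp_force: 0.0
clock 18.5 pos [ 605.8 -193.7    7. ] yaw -1.83 shift [-0.0005  0.0009  0.0025] turn [-0.003  0.    -0.003] n 0.0
```

Now close on it, slightly lower.

```bash
python3 -m handwheel '[[0,0.001,0.0015,0,0,0,1],[0,0.001,0.0015,0,0,0,0.5],[0,0.001,0.0015,0,0,0,-0.2],[0,0.001,0.0015,0,0,0,-1],[0,0.001,0.0015,0,0,0,-1]]'; python3 - w8 <<'E'
exec(open("look.py").read())
print(s["position"],s["gripper_width"],s["grasp_force"],s["contact_force"])
m=gray&(P[...,2]<28)&(P[...,2]>8)&(abs(P[...,0]-603)<90)&(abs(P[...,1]+153)<90)
q=P[m];r=cv2.minAreaRect(q[:,:2].astype(np.float32));print(m.sum(),r,np.percentile(q[:,2],[2,50,98]))
E
```

```text
clock: 19.12
position: [605.8, -194.0, 6.4]
ee_rot: [-0.61, 0.792, -0.002, 0.002]
contact_force: [-0.3, -0.1, 7.3]
gripper_width: 69.5
grasp_force: 86.9
[ 605.78329262 -194.02945309    6.41421697] 69.52231786586475 86.87216313555837 [-0.31680761 -0.09640407  7.25824506]
18485 ((601.3626708984375, -174.35653686523438), (81.88079071044922, 101.73625183105469), 75.01158142089844) [15.39879697 17.72202718 19.06534504]
```

View pics/w8.png

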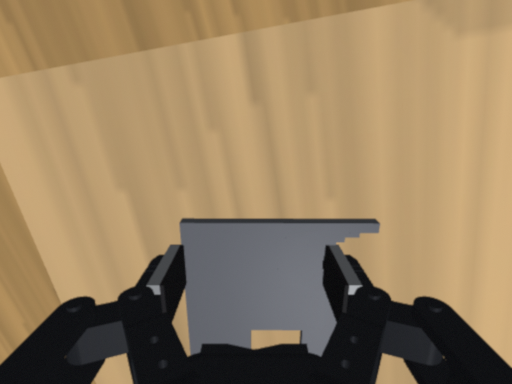

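Gripped across the hollow at (335,290) and the right edge at (180,290), with the plate flat. Next I measure its pose in the tool frame.

```bash
cat > rel.py <<'E'
exec(open("look.py").read())
Tm=R.from_quat(s["ee_rot"]).as_matrix();t=(P-s["position"])@Tm
E_=[]
for u in range(195,370,8):
    c=np.where(gray[190:260,u]&(abs(P[190:260,u,2]-17.5)<3.5))[0]
    if len(c):E_.append(t[190+c[0]+3,u]-[0,0,0])
E_=np.array(E_);k=np.polyfit(E_[:,1],E_[:,0],1)
x=Tm[:,0];ty=np.arctan2(x[1],x[0])
# far edge ~3px inside the rim
print("edge x at y=0",k[1].round(1),"slope",k[0].round(4),"tool yaw",ty.round(4),"pos",s["position"].round(1))
yaw=ty+np.pi-k[0];bx=np.array([np.cos(yaw),np.sin(yaw)]);by=np.array([-bx[1],bx[0]])
org=s["position"][:2]+(60-k[1]-1.5)*bx+12*by
print("bowl yaw",yaw.round(4),"org world",org.round(1),"holder",((org-o)@ex).round(1),((org-o)@ey).round(1),"z",np.median(P[gray&(abs(P[...,2]-17.5)<4),2]))
E
python3 rel.py w9
```

```text
edge x at y=0 22.0 slope 0.0002 tool yaw -1.8294 pos [ 605.8 -194.     6.4]
bowl yaw 1.312 org world [ 603.5 -155.7] holder -258.0 -33.2 z 17.765841843915336
```

```bash
python3 -c "
from h import *
go((588.9,-83.5,6.4),1.478-np.pi)"
```

```text
clock 19.23 pos [ 605.8 -194.     6.4] yaw -1.829 shift [-0.1026  0.0446 -0.0002] turn [-0.006 -0.001 -0.166] n 1.8
```

```bash
python3 -m handwheel '[[-0.010,0.004,0,0,0,-0.016,-1],[-0.025,0.011,0,0,0,-0.041,-1],[-0.040,0.018,0,0,0,-0.066,-1],[-0.055,0.024,0,0,0,-0.09,-1],[-0.070,0.031,0,0,0,-0.115,-1],[-0.085,0.037,0,0,0,-0.14,-1],[-0.103,0.0445,0,0,0,-0.166,-1],[-0.103,0.0445,0,0,0,-0.166,-1]]'; python3 rel.py w10;  python3 -c "
from h import *
go((599.2,26,6.4),1.478-np.pi)"
```

```text
clock: 20.23
position: [589.9, -81.0, 6.4]
ee_rot: [-0.674, 0.739, -0.002, 0.003]
contact_force: [-0.4, 5.0, 8.2]
gripper_width: 69.9
grasp_force: 87.7
edge x at y=0 22.0 slope 0.0046 tool yaw -1.662 pos [589.9 -81.    6.4]
bowl yaw 1.475 org world [581.5 -43.6] holder -148.4 -0.8 z 17.713920697960795
clock 20.27 pos [589.9 -81.    6.4] yaw -1.662 shift [-1.074e-01  5.000e-04  1.000e-04] turn [-0.007  0.001  0.001] n 1.7
```

```bash
python3 -m handwheel '[[-0.010,0.001,0,0,0,0,-1],[-0.025,0.001,0,0,0,0,-1],[-0.040,0.001,0,0,0,0,-1],[-0.055,0.001,0,0,0,0,-1],[-0.070,0.001,0,0,0,0,-1],[-0.080,0.001,0,0,0,0,-1],[-0.090,0.001,0,0,0,0,-1],[-0.098,0.001,0,0,0,0,-1],[-0.098,0.001,0,0,0,0,-1]]'; python3 rel.py w11
```

```text
clock: 21.4
position: [597.8, 15.4, 6.4]
ee_rot: [-0.674, 0.739, -0.002, 0.002]
contact_force: [-0.2, -0.4, 8.7]
gripper_width: 69.3
grasp_force: 87.8
edge x at y=0 22.2 slope -0.0028 tool yaw -1.6637 pos [597.8  15.4   6.4]
bowl yaw 1.4807 org world [589.2  52.6] holder -52.0 0.4 z 17.725828208341873
```

```bash
python3 -m handwheel '[[-0.004,0,0,0,0,0,-1],[-0.007,0,0,0,0,0,-1],[-0.010,0,0,0,0,0,-1],[-0.012,0,0,0,0,0,-1],[-0.012,0,0,0,0,0,-1]]'; python3 rel.py w12
```

```text
clock: 22.08
position: [598.7, 25.9, 6.4]
ee_rot: [-0.673, 0.739, -0.002, 0.002]
contact_force: [0.8, -6.8, 7.5]
gripper_width: 69.2
grasp_force: 88.0
edge x at y=0 22.1 slope 0.0017 tool yaw -1.6643 pos [598.7  25.9   6.4]
bowl yaw 1.4756 org world [590.2  63.3] holder -41.3 0.4 z 17.757858014483663
```

```bash
python3 -m handwheel '[[-0.0015,0,0,0,0,0,-1],[-0.003,0,0,0,0,0,-1],[-0.003,0,0,0,0,0,-1]]'; python3 rel.py w13
```

```text
clock: 22.5
position: [598.6, 26.3, 6.4]
ee_rot: [-0.673, 0.739, -0.003, 0.0]
contact_force: [2.1, -15.4, 9.5]
gripper_width: 69.5
grasp_force: 88.4
edge x at y=0 22.3 slope 0.0024 tool yaw -1.6646 pos [598.6  26.3   6.4]
bowl yaw 1.4745 org world [590.2  63.5] holder -41.0 0.4 z 17.797921377977836
```

```bash
python3 -m handwheel '[[0.002,0,0,0,0,0,-1],[0.002,0,0,0,0,0,1],[0.002,0,0,0,0,0,1],[0.002,0,0,0,0,0,1],[0.002,0,-0.02,0,0,0,1],[0.002,0,-0.07,0,0,0,1],[0.002,0,-0.13,0,0,0,1],[0.002,0,-0.19,0,0,0,1],[0.002,0,-0.19,0,0,0,1]]'; python3 - w14 <<'E'
exec(open("look.py").read())
m=gray&(h[...,2]<22)&(h[...,2]>14)&(h[...,0]<-62)&(h[...,0]>-130)&(abs(h[...,1])<60)
q=h[m];r=cv2.minAreaRect(q[:,:2].astype(np.float32));print(m.sum(),r,q.min(0),q.max(0))
E
```

```text
clock: 23.68
position: [599.5, 29.1, 200.1]
ee_rot: [-0.674, 0.739, -0.003, 0.006]
contact_force: [-0.2, 0.2, -1.2]
gripper_width: 85.5
grasp_force: 0.0
2713 ((-82.07710266113281, 5.223499298095703), (94.59315490722656, 46.02262878417969), 86.02119445800781) [-107.74299741  -42.75364061   14.30567698] [-62.02444811  53.73431342  20.03681015]
```

View pics/w14.png

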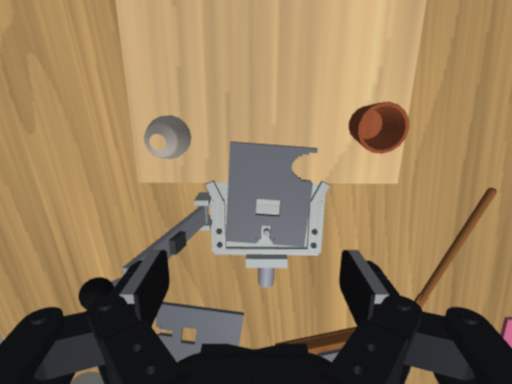

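The profile turned by about 4° and crept back as the fingers opened: the far edge now runs (231,142)–(317,150). I'll push it square again from the far end with both fingertips.

```bash
python3 -c "
from h import *
go((581.9,-30.1,200),1.478-np.pi);go((581.9,-30.1,11),1.478-np.pi)"
```

```text
clock 23.73 pos [597.4  28.9 196.6] yaw -1.664 shift [ 0.0602  0.0099 -0.0036] turn [-0.006  0.003 -0.001] n 1.0
clock 23.73 pos [597.4  28.9 196.6] yaw -1.664 shift [0.0607 0.011  0.1854] turn [-0.006  0.003 -0.001] n 3.1
```

```bash
python3 -m handwheel '[[0.03,0.005,0,0,0,0,0],[0.060,0.011,0.02,0,0,0,0],[0.060,0.011,0.07,0,0,0,0],[0.060,0.011,0.12,0,0,0,0],[0.060,0.011,0.165,0,0,0,0],[0.060,0.011,0.183,0,0,0,0],[0.060,0.011,0.183,0,0,0,0],[0.060,0.011,0.183,0,0,0,0]]'; python3 - w15 <<'E'
exec(open("look.py").read())
print(((s["position"][:2]-o)@ex).round(1),((s["position"][:2]-o)@ey).round(1),s["position"][2],s["gripper_width"])
t=(P-s["position"])@R.from_quat(s["ee_rot"]).as_matrix()
for y in range(-44,48,8):
    m=gray&(abs(h[...,1]-y)<3)&(abs(h[...,2]-17.5)<3.5)&(h[...,0]>-115)
    if m.sum(): print(y,m.sum(),h[m][:,0].min().round(1),h[m][:,2].max().round(1))
go((594.4-113*.0927,104.3-113*.9957,11),1.478-np.pi)
E
```

```text
clock: 24.72
position: [576.2, -31.0, 10.3]
ee_rot: [-0.673, 0.74, 0.002, -0.003]
contact_force: [-6.9, -0.2, 10.9]
gripper_width: 42.8
grasp_force: 5.9
-136.4 5.6 10.3156561119368 42.8426629652851
-20 367 -107.7 19.2
-12 402 -107.1 19.2
-4 433 -106.7 19.6
4 453 -105.9 18.9
12 420 -105.4 19.3
20 372 -104.8 19.5
28 314 -104.5 19.2
36 28 -97.9 18.2
clock 24.77 pos [576.2 -31.   10.3] yaw -1.665 shift [-0.0234 -0.0056 -0.0008] turn [ 0.008 -0.002 -0.001] n 0.4
```

```bash
python3 -m handwheel '[[0,0,-0.003,0,0,0,0],[0,-0.001,-0.003,0,0,0,0],[-0.008,-0.001,-0.003,0,0,0,0],[-0.014,-0.001,-0.003,0,0,0,0],[-0.018,-0.001,-0.003,0,0,0,0],[-0.021,-0.001,-0.003,0,0,0,0]]';  cat > edge.py <<'E'
exec(open("look.py").read())
print(((s["position"][:2]-o)@ex).round(1),((s["position"][:2]-o)@ey).round(1),s["position"][2],s["contact_force"])
A=[]
for y in range(-44,48,8):
    m=gray&(abs(h[...,1]-y)<3)&(abs(h[...,2]-17.5)<3.5)&(h[...,0]>-115)
    if m.sum()>150: A.append((y,h[m][:,0].min().round(1)))
print(A,np.median(h[gray&(h[...,0]>-95)&(h[...,0]<-60)&(abs(h[...,1])<20),2]))
E
python3 edge.py w16
```

```text
clock: 25.52
position: [583.3, -9.6, 13.9]
ee_rot: [-0.673, 0.739, -0.0, 0.0]
contact_force: [1.2, -3.1, 1.3]
gripper_width: 42.5
grasp_force: 1.2
-114.4 0.5 13.931569552773926 [ 1.19061059 -3.10756479  1.31957248]
[(-28, np.float64(-86.9)), (-20, np.float64(-105.0)), (-12, np.float64(-104.8)), (-4, np.float64(-104.3)), (4, np.float64(-104.1)), (12, np.float64(-103.9)), (20, np.float64(-104.0)), (28, np.float64(-86.9))] 17.672879024618474
```

Squaring up. Push on until it stops.

```bash
python3 -m handwheel '[[-0.003,0,0,0,0,0,0],[-0.005,0,0,0,0,0,0],[-0.007,0,0,0,0,0,0],[-0.007,0,0,0,0,0,0]]';  python3 edge.py w17
```

```text
clock: 26.08
position: [584.0, -4.4, 14.5]
ee_rot: [-0.673, 0.74, -0.001, -0.0]
contact_force: [2.6, -9.0, 3.7]
gripper_width: 42.9
grasp_force: 4.4
-109.2 0.3 14.45802370461009 [ 2.57370953 -8.970168    3.6569456 ]
[(-28, np.float64(-81.6)), (-20, np.float64(-101.4)), (-12, np.float64(-101.1)), (-4, np.float64(-100.8)), (4, np.float64(-100.8)), (12, np.float64(-100.4)), (20, np.float64(-100.3)), (28, np.float64(-81.3))] 17.675677987126353
```

```bash
python3 -m handwheel '[[-0.002,0,0,0,0,0,0],[-0.004,0,0,0,0,0,0],[-0.004,0,0,0,0,0,0]]';  python3 edge.py w18; python3 -m handwheel '[[0.01,0,0,0,0,0,0],[0.03,0,-0.02,0,0,0,0],[0.04,0,-0.08,0,0,0,0],[0.04,0,-0.14,0,0,0,0],[0.04,0,-0.2,0,0,0,0],[0.04,0,-0.2,0,0,0,0]]'; python3 edge.py w19
python3 - <<'E'
from h import *
# channel check + knob from scene
im,d=get_image("scene");P=cloud("scene",d);o=np.array([594.4,104.3]);ex=np.array([.0927,.9957]);ey=np.array([-.9957,.0927])
h=np.stack([(P[...,:2]-o)@ex,(P[...,:2]-o)@ey,P[...,2]],-1)
m=(im.max(-1)<60)&(abs(h[...,0]+27)<25)&(h[...,2]>140)&(h[...,1]<-80)&(h[...,1]>-180)
print("knob",m.sum(),h[m].min(0),h[m].max(0))
hv=cv2.cvtColor(im,cv2.COLOR_BGR2HSV);g=(hv[...,1]<70)&(hv[...,2]<130)&(abs(P[...,0]-502)<75)&(abs(P[...,1]-363)<80)&(P[...,2]<20)
g=cv2.morphologyEx(g.astype(np.uint8),cv2.MORPH_OPEN,np.ones((3,3)))>0
q=P[g];print("foot",g.sum(),q[:,:2].min(0),q[:,:2].max(0),np.percentile(q[:,2],[2,50,98]) if g.sum() else 0)
E
```

```text
clock: 26.5
position: [583.7, -3.3, 14.7]
ee_rot: [-0.673, 0.74, -0.001, -0.002]
contact_force: [3.2, -20.1, 4.7]
gripper_width: 42.6
grasp_force: 8.8
-108.1 0.7 14.698541108467845 [  3.20405178 -20.10481185   4.65589981]
[(-28, np.float64(-80.1)), (-20, np.float64(-100.8)), (-12, np.float64(-100.6)), (-4, np.float64(-100.6)), (4, np.float64(-100.3)), (12, np.float64(-100.3)), (20, np.float64(-100.9)), (28, np.float64(-79.9))] 17.67499755503797
clock: 27.3
position: [582.6, -37.7, 219.4]
ee_rot: [-0.674, 0.739, -0.003, 0.005]
contact_force: [-0.0, 0.1, -1.1]
gripper_width: 42.6
grasp_force: 0.0
-142.5 -1.4 219.40708610504228 [-0.03798177  0.14660488 -1.1062135 ]
[(-44, np.float64(-101.1)), (-36, np.float64(-101.2)), (-28, np.float64(-101.4)), (-20, np.float64(-101.2)), (-12, np.float64(-100.8)), (-4, np.float64(-100.8)), (4, np.float64(-100.5)), (12, np.float64(-100.3)), (20, np.float64(-100.2)), (28, np.float64(-100.0)), (36, np.float64(-100.1)), (44, np.float64(-100.0))] 17.639656128340476
knob 62 [ -40.10836596 -128.54435229  167.89564788] [ -21.64950846 -109.18280023  184.7012953 ]
foot 760 [445.03474234 298.26285912] [552.15039158 427.19515   ] [ 3.69774934  9.46415569 13.75267809]
```

```bash
python3 -m handwheel '[[-0.03,-0.045,0,0,0,0,-1],[-0.06,-0.09,0,0,0,0,-1],[-0.09,-0.13,0,0,0,0,-1],[-0.1155,-0.164,0,0,0,0,-1],[-0.1155,-0.164,0,0,0,0,-1],[-0.1155,-0.164,0.03,0,0,0,-1],[-0.1155,-0.164,0.065,0,0,0,-1],[-0.1155,-0.164,0.068,0,0,0,-1]]'
cat > hp.py <<'E'
from h import *
s=read_state();o=np.array([594.4,104.3]);ex=np.array([.0927,.9957]);ey=np.array([-.9957,.0927])
print("holder",((s["position"][:2]-o)@ex).round(1),((s["position"][:2]-o)@ey).round(1),s["position"][2].round(1),"rot",go(s["position"],1.478-np.pi))
E
python3 hp.py
```

```text
clock: 28.4
position: [750.9, 60.3, 140.6]
ee_rot: [-0.673, 0.74, 0.003, -0.004]
contact_force: [-0.4, -0.0, -0.5]
gripper_width: 0.2
grasp_force: 0.0
clock 28.4 pos [750.9  60.3 140.6] yaw -1.665 shift [0. 0. 0.] turn [ 0.01  -0.003 -0.002] n 0.0
holder -29.4 -159.9 140.6 rot None
```

```bash
python3 -m handwheel '[[-0.002,0.012,-0.003,0,0,0,-1],[-0.002,0.026,-0.003,0,0,0,-1],[-0.002,0.040,-0.003,0,0,0,-1],[-0.002,0.054,-0.003,0,0,0,-1],[-0.002,0.068,-0.003,0,0,0,-1],[-0.002,0.082,-0.003,0,0,0,-1],[-0.002,0.096,-0.002,0,0,0,-1]]'; python3 hp.py
```

```text
clock: 29.28
position: [659.3, 72.4, 151.2]
ee_rot: [-0.673, 0.739, -0.002, 0.003]
contact_force: [0.9, 0.4, 0.7]
gripper_width: 0.1
grasp_force: 0.5
clock 29.27 pos [659.3  72.4 151.2] yaw -1.664 shift [0. 0. 0.] turn [-0.006  0.002 -0.001] n 0.0
holder -25.7 -67.6 151.2 rot None
```

```bash
python3 -m handwheel '[[0,0.016,0.004,0,0,0,-1],[0,0.032,0.009,0,0,0,-1],[0,0.047,0.016,0,0,0,-1],[0,0.058,0.024,0,0,0,-1],[0,0.068,0.032,0,0,0,-1],[0,0.077,0.041,0,0,0,-1],[0,0.086,0.051,0,0,0,-1],[0,0.093,0.062,0,0,0,-1],[0,0.099,0.074,0,0,0,-1]]'; python3 hp.py
```

```text
clock: 30.4
position: [559.8, 81.3, 72.8]
ee_rot: [-0.673, 0.74, 0.0, -0.0]
contact_force: [0.9, 0.6, 0.1]
gripper_width: -0.2
grasp_force: 0.3
clock 30.4 pos [559.8  81.3  72.8] yaw -1.665 shift [0. 0. 0.] turn [ 0.    -0.    -0.001] n 0.0
holder -26.1 32.4 72.8 rot None
```

```bash
python3 -m handwheel '[[0,0.004,0.010,0,0,0,-1],[0,0.007,0.020,0,0,0,-1],[0,0.009,0.033,0,0,0,-1],[0,0.010,0.040,0,0,0,-1],[0,0.010,0.046,0,0,0,-1],[0,0.010,0.047,0,0,0,-1],[0,0.010,0.048,0,0,0,-1]]'; python3 hp.py
```

```text
clock: 31.28
position: [550.5, 82.2, 25.9]
ee_rot: [-0.673, 0.74, -0.0, 0.0]
contact_force: [-1.1, -0.6, 0.2]
gripper_width: 0.1
grasp_force: 0.3
clock 31.27 pos [550.5  82.2  25.9] yaw -1.665 shift [0. 0. 0.] turn [-0.     0.    -0.001] n 0.0
holder -26.1 41.7 25.9 rot None
```

```bash
python3 -m handwheel '[[0,0.0,0.002,0,0,0,-1],[0,0,0.003,0,0,0,-1],[0,0,0.003,0,0,0,-1]]'
python3 - <<'E'
from h import *
im,d=get_image("side");P=cloud("side",d);o=np.array([594.4,104.3]);ex=np.array([.0927,.9957]);ey=np.array([-.9957,.0927])
for n in("side","scene"):
    im,d=get_image(n);P=cloud(n,d)
    h=np.stack([(P[...,:2]-o)@ex,(P[...,:2]-o)@ey,P[...,2]],-1)
    m=(im.max(-1)<60)&(abs(h[...,0]+27)<25)&(h[...,2]>12)&(h[...,2]<70)&(h[...,1]>62)&(h[...,1]<110)
    print(n,m.sum(),h[m].min(0) if m.sum() else 0,h[m].max(0) if m.sum() else 0)
E
```

```text
clock: 31.65
position: [550.6, 82.3, 24.9]
ee_rot: [-0.673, 0.739, -0.0, 0.0]
contact_force: [-4.4, 0.2, 11.7]
gripper_width: 0.0
grasp_force: 6.1
side 60 [-33.65976366  75.18978671  30.37311924] [-14.87137219  94.49880529  43.68605675]
scene 42 [-40.39401385  73.31650054  28.28981276] [-20.18174877  89.27482539  43.01954893]
```

```bash
python3 -m handwheel '[[0,0,-0.02,0,0,0,-1],[0,0,-0.07,0,0,0,-1],[0.05,0,-0.13,0,0,0,-1],[0.1,0,-0.19,0,0,0,-1],[0.1,0,-0.19,0,0,0,-1],[0.1,0,-0.19,0,0,0,-1]]'; python3 edge.py w20
python3 - <<'E'
from h import *
P=np.load("w20.npy");im=cv2.imread("pics/w20.png");o=np.array([594.4,104.3]);ex=np.array([.0927,.9957]);ey=np.array([-.9957,.0927])
h=np.stack([(P[...,:2]-o)@ex,(P[...,:2]-o)@ey,P[...,2]],-1)
m=(im.max(-1)<60)&(abs(h[...,0]+27)<25)&(h[...,2]>12)&(h[...,2]<70)&(h[...,1]>62)&(h[...,1]<110)
print("knob",m.sum(),h[m].max(0))
b=(abs(h[...,0]+27)<8)&(h[...,2]>22)&(h[...,2]<60)
for y in range(-60,70,20):
    q=h[b&(abs(h[...,1]-y)<4)];print(y,len(q),np.median(q[:,2]).round(1) if len(q) else "")
for n,bx in dict(beaker=(478,-11),plug=(691,-17)).items():
    q=P[(abs(P[...,0]-bx[0])<45)&(abs(P[...,1]-bx[1])<45)&(P[...,2]>35)&(P[...,2]<70)];print(n,len(q),(q.min(0)+q.max(0))/2 if len(q) else "")
E
```

```text
clock: 32.55
position: [541.9, -18.2, 215.3]
ee_rot: [-0.672, 0.74, -0.001, 0.003]
contact_force: [1.1, 0.8, -0.2]
gripper_width: 0.1
grasp_force: 0.0
-126.9 40.9 215.31254714414413 [ 1.10589122  0.84790917 -0.15442063]
[(-44, np.float64(-101.4)), (-36, np.float64(-101.2)), (-28, np.float64(-101.2)), (-20, np.float64(-101.4)), (-12, np.float64(-101.1)), (-4, np.float64(-100.5)), (4, np.float64(-100.3)), (12, np.float64(-100.2)), (20, np.float64(-100.2)), (28, np.float64(-100.1))] 17.605412243442416
knob 215 [-19.72912485  91.67254745  43.88783592]
-60 73 24.5
-40 74 24.6
-20 70 24.4
0 64 24.6
20 18 24.4
40 0 
60 25 24.4
beaker 1026 [477.19335278 -12.50919638  48.28816796]
plug 811 [689.49103561 -19.33838361  45.7073089 ]
```

```bash
python3 -c "
from bench import *
print(job_done())"
```

```text
the job is handed in; nothing more can be done
None
```

I handed the job in at about 33 s of robot time. The clamp bar measures shut over the bowl profile, which is home on the pin and square. The foot profile lies flat in the tray, the beaker and plug have not moved, and I have not seen the judge's verdict.

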